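Waffle to the warming tray on a turner

TASK

Take the turner from its rest, slip its blade under the finished waffle on the landing tray, using the tray's back rim as a stop and pressing only lightly on the tray and on the brittle waffle. Keeping the waffle level all the time, carry it on the blade to the warming tray, lower it into the square recess until the blade rests on the floor there, draw the blade out through the notch in the front so that the waffle lies flat in the recess, and lay the turner back on its rest as it was. Do not touch the waffle with the gripper, and leave everything else on the counter where it is.

Things in the scene. Friction and masses are not known exactly. Their poses are not given: they have to be found in the camera images.
- turner: Offset turner, about 220 g, on its rest. Origin: centre of the underside of its flat steel blade; x runs from handle to blade tip, z up. Blade 110 mm long (x -55 to +55), 70 wide, 2 thick. From its rear edge a neck, 20 wide, climbs (x -52 to -82) to a level black handle: x -78 to -208, 22 mm wide, 24 high (z 50 to 74). Centre of mass near x -52.
- turner_grip (a point): Where to grip the turner: middle of the handle's section, 100 mm behind the blade's centre and 62 mm above its underside. Pinch the 22 mm width (along y) from above, firmly. Even so the turner can pitch a little in the fingers under load, so the blade's true height has to be felt.
- waffle: Square waffle, crisp and brittle, 100 x 100 x 14 mm, about 80 g, golden brown. Origin: centre of its underside. Lower edges bevelled, 6 mm in and 3 mm up (underside 88 mm square): a blade lying on the bed wedges under, a higher one butts on it. It lies 5 to 25 mm short of the landing tray's back rim, turned up to 0.12 rad; the blade pushes it square to the rim, then slides under.
- landing_tray: White enamelled pan, fixed, 220 (x) by 170 mm. Origin: centre of its underside; x points from the open front edge to the back rim. Flat bed 6 mm above the origin; rims 5 mm thick, 20 mm high, at the back (inner face x +105) and both sides (inner faces y +-80). No rim in front (x -110). It bears only a light press of the blade, under 25 N.
- warming_tray: Low steel heated base, fixed, 190 x 150 x 14 mm (x -107 to +83), with a square rim on top, 44 mm high over the counter. Origin: on its underside, below the middle of the recess; x points from the front (notch, small knob) to the back. It and its false bottom bear only a light press of the blade, under 25 N.
- recess (a point): Middle of the recess inside that rim, 18 mm above the counter, 26 below the rim's top, same axes. 110 mm long (x), 108 wide; rim 8 thick. Its floor, a perforated false bottom, is set 0 to 18 mm above this point, differently each time: feel for it with the blade. The front rim has a notch 84 wide down to the floor; its two corners keep the waffle back as the blade is drawn out to -x.
- turner_rest: Turner rest, fixed. Origin: on its underside, below the centre of the resting blade; same axes as the turner, which lies there with its origin at x 0, y 0, z 3 mm. White glazed plate 275 x 86 x 3 mm (x -205 to +70) under the blade; at x -187 a post with a U cradle (floor z 53, 34 mm between its 15 mm high prongs) holds the handle.
- jam_jar: Bystander: small jar, 54 mm diameter, 58 mm high; origin under its centre.
- butter_ramekin: Bystander: white bowl, 76 mm diameter, 36 mm high; origin under its centre.
- mug: Bystander: white mug, 80 mm diameter, 90 mm high; origin under its centre.
- sugar_pot: Bystander: small white pot with a steel lid, 44 mm diameter, 40 mm high; origin under its centre.
- spoon: Bystander: steel spoon lying on the counter, 170 mm long; origin under its middle.
There are look-alikes about, which are no part of the job. There is more than one size of the waffle; the job needs the smallest.

How it is judged:
By the outcome, as a careful person would: the job done as asked, in the order asked, and still so for the second after the job is handed in, with the robot touching nothing.
It also fails if it takes over 69 s, if anything falls off the work surface, if the arm or the gripper's body presses on something with over 40 N, if the wrist force passes 120 N, or if a joint passes its speed limit or range.

ROBOT

A 6-joint arm with a two-finger parallel gripper is mounted at the origin on the work surface. World frame = base frame: x ahead of the robot, y to its left, z up, the work surface at z = 0. Lengths are in m, angles in rad, forces in N, time in s.
With the tool pointing down it reaches from about 0.375 to 0.9 m from the base axis. Payload 3.1 kg.
Tool frame: the origin (TCP) lies at the centre of the arm's flange, where the gripper is bolted on; the fingertips stand 182 mm ahead of it and the grasp point (between the pads) lies 164 mm ahead of it; z points along the fingers, y is the line along which they close (so a half turn about z gives the same grasp; the last joint's range is limited). The gripper opens to 87 mm and grips with 3 to 60 N. Pads are 19 mm wide; open, the fingers measure 117 mm over their backs; the gripper's body (75 mm by 190 mm) begins 51 mm behind the grasp point.
Start: joints at [-1.472, 0.527, 1.433, -0, 1.181, -0.178], TCP at [0.171, -0.601, 0.405] pointing down, gripper open.
Joint ranges: [-3.08, 3.08], [-0.75, 2.2], [0.22, 2.44], [-1.43, 4.57], [0, 2.65], [-2.85, 2.85]. Speed limits (rad/s): [2.79, 2.79, 3.14, 3.14, 3.14, 3.14].

INTERFACE

Orientations are given as a unit quaternion [x, y, z, w].
In Python, from rig import * gives the robot as it stands.
- The arm moves only by the tool move_arm, never from a script. Its argument "commands" is a list that holds one entry, the list of rows, each a list of 6 numbers: the shift along the tool's x, y, z in units of 40 mm (1.0 is 40 mm), then the turn, a rotation vector about the tool's x, y, z in rad. A call has 1 to 12 rows; each row is the pose to reach, as a shift and turn from the pose commanded when the call began, along the tool's axes at that moment; what a row does not reach only later rows make up. A row lasts 1/8 s, in which the tool goes at most 62.5 mm and 10.7 degrees, less where a joint would pass 70% of its speed; a pose out of reach is approached as far as the arm can. A call with a gripper value outside its range is refused whole. "claw" is the closure, from -1 (fully open) to 1 (shut), so that 0 is half open, set as the call begins (left out, the last holds). The fingers move at their own pace and stop on an object; "squeeze" is the grip in N (left out, the last holds). Time passes only in rows, so rows that repeat a pose let the fingers close. It gives the time, the measured TCP pose, the force, the opening and the grip force at its end, in the units of the state.
- get_obs(): the state, without advancing time (a new reading comes with each control period).
- camera(name): name is "side" or "top" or "wrist"; returns a dict with "pixels" (480x640x3 uint8, blue, green, red), "range_z" (480x640 float32, m along the optical axis (not along the pixel's ray), 0 where there is no reading), "camera_matrix" (3x3 intrinsics, pixels), "D" ([k1, k2, p1, p2, k3] as OpenCV has them; the pictures are not rectified), "extrinsics" (4x4, takes a point from world to camera coordinates). Camera axes: x right, y up, looking along -z (the intrinsics and any distortion apply to the point x, -y, -z); pixel columns grow to the right and rows downward; lengths in m; the calibration is good to about 2 mm. A picture is of the moment at which its call begins.
- hand_in(): hands the job in; it is judged then, once.
The state is a dict: "time": time; "q": joint angles; "joint_velocities": joint speeds; "joint_torque": joint torques, N m; "position": TCP position; "tool_rot": TCP orientation; "ft_force": force on the tool from outside, world axes, zero at the start; "moment": the same for the moment, N m; "grip_width": finger opening in m; "grip_force": force on a finger pad.
Only numpy, scipy, OpenCV 4.12 (cv2) and the standard library are available. Lean on these libraries where they do the work, as an engineer would, in place of code of your own. Each camera call takes 0.05 s, during which the arm holds its last target. There are 200 camera calls.

## Working session

There is one attempt and no reset: what is moved stays moved. The work goes in short steps, Python scripts to look and compute and a tool call to move; the robot and the scene stay as the last step left them, time stands still between calls to the robot, and variables do not carry over. Pictures are saved under pics/ and viewed, at most 13 in all, crops included, and the job is handed in when it is done.

Besides the shell and the picture viewer there is one more tool, called as a command line: name --argument value ..., lists and objects as JSON in quotes. move_arm: Moves the arm, as the interface text tells. Its arguments: {"type":"object","properties":{"commands":{"type":"array","items":{"type":"array","items":{"type":"array","items":{"type":"number"}}}},"claw":{"type":"number"},"squeeze":{"type":"number"}},"required":["commands"]}

```bash
ls; mkdir -p pics; python3 - <<'E'
from rig import *
import cv2,numpy as np
for n in("top","side"):
    c=camera(n); cv2.imwrite(f"pics/{n}0.png",c["pixels"]); np.savez(f"{n}0.npz",**c)
    print(n,c["camera_matrix"].round(1).tolist(),c["D"],c["extrinsics"].round(3).tolist(),(c["range_z"]>0).mean())
print(get_obs())
E
```

```text
pics
top [[620.3, 0.0, 316.2], [0.0, 620.3, 237.6], [0.0, 0.0, 1.0]] [-0.21943153  0.          0.          0.          0.        ] [[0.027, -1.0, -0.008, -0.011], [0.996, 0.026, 0.09, -0.536], [-0.09, -0.011, 0.996, -1.508], [0.0, 0.0, 0.0, 1.0]] 0.995966796875
side [[538.3, 0.0, 314.4], [0.0, 538.3, 239.2], [0.0, 0.0, 1.0]] [0.05158011 0.         0.         0.         0.        ] [[-0.952, -0.306, -0.011, 0.486], [0.229, -0.734, 0.639, -0.138], [-0.204, 0.606, 0.769, -1.392], [0.0, 0.0, 0.0, 1.0]] 0.9958170572916667
{'time': 0.1, 'q': array([-1.47150972e+00,  5.28389166e-01,  1.43377766e+00, -2.84649512e-05,
        1.18135848e+00, -1.78512792e-01]), 'joint_velocities': array([ 0.00021939, -0.00180478, -0.00182625, -0.00091117,  0.00087347,
        0.00087648]), 'joint_torque': array([-1.32428591e-03, -4.40985668e+01, -1.77151036e+01,  6.34964090e-02,
        5.33980737e-02, -3.98660382e-05]), 'position': array([ 0.17138692, -0.60072614,  0.40385821]), 'tool_rot': array([ 9.90367724e-01,  1.38458793e-01,  2.51178802e-05, -9.66088148e-04]), 'ft_force': array([ 0.08432229, -0.17322082,  0.3600843 ]), 'moment': array([-0.0119395 ,  0.03097198, -0.00734193]), 'grip_force': 0.0, 'grip_width': 0.08684409065931305}
```

View pics/top0.png

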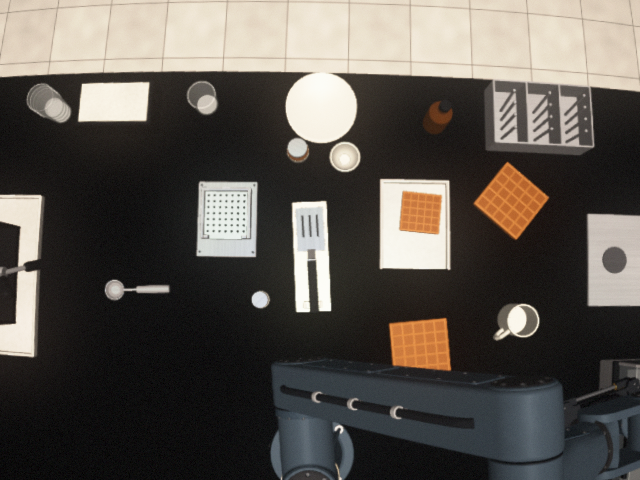

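View pics/side0.png

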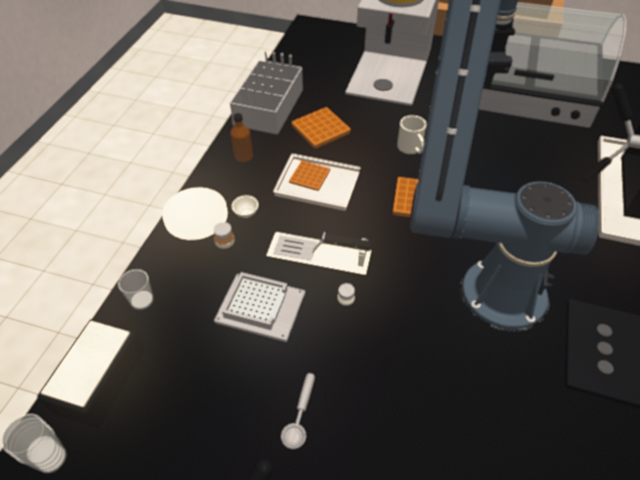

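Candidates for the waffle are the ones at (421,213) on the tray, (511,200) and (420,345). The smallest is the one on the landing tray at (421,213). The turner is on its rest at (311,250), and the warming tray at (227,218) has its knob to be located.

```bash
cat > h.py <<'E'
import cv2,numpy as np
from scipy.spatial.transform import Rotation as R
def plane(c,uv,z):
    uv=np.asarray(uv,float).reshape(-1,1,2)
    n=cv2.undistortPoints(uv,c["camera_matrix"],c["D"]).reshape(-1,2)
    E=c["extrinsics"]; Rm=E[:3,:3]; o=-Rm.T@E[:3,3]
    d=np.c_[n[:,0],-n[:,1],-np.ones(len(n))]@Rm
    t=(z-o[2])/d[:,2]; return o+t[:,None]*d
def pts(c,uv):   # by depth
    uv=np.asarray(uv,int).reshape(-1,2)
    n=cv2.undistortPoints(uv.astype(float).reshape(-1,1,2),c["camera_matrix"],c["D"]).reshape(-1,2)
    r=c["range_z"][uv[:,1],uv[:,0]]; E=c["extrinsics"]
    p=np.c_[n[:,0]*r,-n[:,1]*r,-r]; return (p-E[:3,3])@E[:3,:3]
def rect(c,mask,z):
    cs,_=cv2.findContours(mask.astype(np.uint8),cv2.RETR_EXTERNAL,cv2.CHAIN_APPROX_NONE)
    k=max(cs,key=cv2.contourArea).reshape(-1,2)
    P=plane(c,k,z)[:,:2]*1000
    return cv2.minAreaRect(P.astype(np.float32)),k
E
python3 - <<'E'
from h import *
c=dict(np.load("top0.npz")); im=c["pixels"].astype(int); b,g,r=im[...,0],im[...,1],im[...,2]
def win(m,x0,x1,y0,y1):
    o=np.zeros_like(m);o[y0:y1,x0:x1]=m[y0:y1,x0:x1];return o
org=(r-b>60); br=(im.min(2)>90)
for n,m,z in [("waf",win(org,370,455,170,280),.018),("waf2",win(org,465,560,150,250),.014),("tray",win(br|org,370,460,170,280),.010),("rest",win(br,285,340,190,320),.003),("warm",win(br,190,265,170,265),.014)]:
    a,k=rect(c,m,z); print(n,np.round(a[0],1),np.round(a[1],1),round(a[2],2))
for n,uv in dict(bed=(410,250),waf=(421,213),rest=(300,300),rim=(380,225),warmbase=(227,250),floor=(225,215),blade=(300,245),handle=(312,285),counter=(350,300)).items(): print(n,pts(c,uv).round(4))
cr=im[165:330,185:465].astype(np.uint8); cv2.imwrite("pics/crop.png",cv2.resize(cr,None,fx=2.85,fy=2.85,interpolation=cv2.INTER_CUBIC))
E
```

```text
waf [ 607.4 -255.5] [100.5 100.8] 85.22
waf2 [ 645.6 -491.9] [146.5 148.4] 51.12
tray [ 579.3 -242.9] [228.  179.2] 0.51
rest [491.8  15.5] [278.7  89.7] 3.82
warm [579.6 229.9] [190.5 151.1] 0.94
bed [[ 0.5131 -0.2328  0.0006]]
waf [[ 0.6042 -0.2558  0.0257]]
rest [[0.3812 0.0397 0.0086]]
rim [[ 0.5739 -0.1556  0.0038]]
warmbase [[0.5001 0.2253 0.0154]]
floor [[0.5864 0.2319 0.0278]]
blade [[0.518  0.0436 0.0078]]
handle [[0.4183 0.0099 0.0781]]
counter [[ 0.3844 -0.0844  0.0045]]
```

View pics/crop.png

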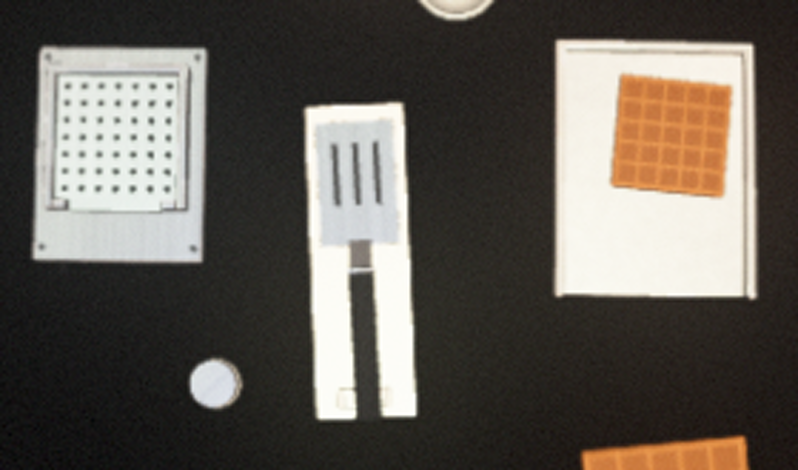

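```bash
cat >> h.py <<'E'
def rel(o,x,y,z,yaw):
    """row to bring the TCP to world x,y,z (m), tool down with tool x at yaw"""
    Rc=R.from_quat(o["tool_rot"]); Rt=R.from_euler('z',yaw)*R.from_rotvec([np.pi,0,0])
    return np.round(np.r_[Rc.inv().apply(np.array([x,y,z])-o["position"])/.04,(Rc.inv()*Rt).as_rotvec()],3).tolist()
E
python3 - <<'E'
from rig import *; from h import *
o=get_obs()
print(rel(o,.45,-.28,.42,.2)); print(rel(o,.459,.013,.36,.067))
E
```

```text
[8.897, -5.801, -0.39, -0.002, -0.0, 0.078]
[11.122, -12.781, 1.124, -0.002, -0.0, 0.211]
```

move_arm --commands '[[[4.5,-2.9,-0.4,0,0,0.03],[8.9,-5.8,-0.4,0,0,0.08],[8.9,-5.8,-0.4,0,0,0.08],[8.9,-5.8,-0.4,0,0,0.08],[8.9,-5.8,-0.4,0,0,0.08],[8.9,-5.8,-0.4,0,0,0.08],[11.1,-12.8,1.1,0,0,0.21],[11.1,-12.8,1.1,0,0,0.21],[11.1,-12.8,1.1,0,0,0.21],[11.1,-12.8,1.1,0,0,0.21],[11.1,-12.8,1.1,0,0,0.21],[11.1,-12.8,1.1,0,0,0.21]]]' --claw -1 --squeeze 60

```text
time: 1.6
position: [0.4572, 0.0161, 0.36]
tool_rot: [0.999, 0.036, -0.001, -0.0]
ft_force: [-0.4, 0.1, 0.7]
grip_width: 0.0869
grip_force: 0.0
```

```bash
python3 - <<'E'
from rig import *; from h import *
o=get_obs(); print(o["time"],o["position"],o["ft_force"])
for n in("wrist","top"):
    c=camera(n); np.savez(n+"1.npz",**c); cv2.imwrite(f"pics/{n}1.png",c["pixels"])
print(rel(o,.4594,.0133,.27,.0667))
E
```

```text
1.6 [0.45723871 0.01608658 0.35996509] [-0.39801025  0.07308918  0.65534079]
[0.054, 0.076, 2.249, -0.001, 0.002, 0.004]
```

View pics/wrist1.png

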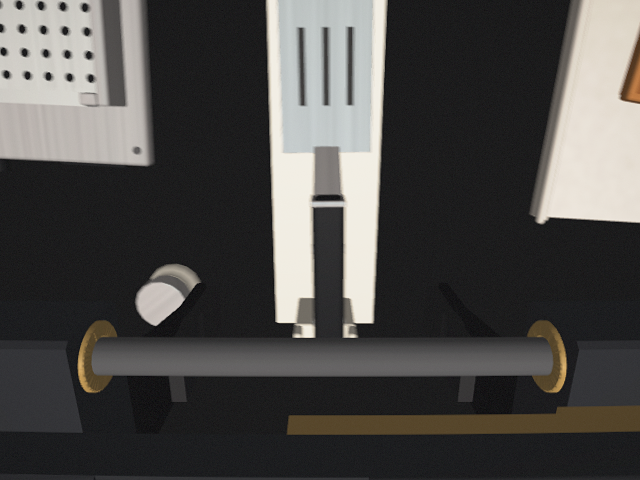

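The wrist view shows the blade at (325,75), its rear edge at row 152, and the handle centred at column 328. I'll measure the handle line and blade edge from here.

```bash
python3 - <<'E'
from rig import *; from h import *
c=dict(np.load("wrist1.npz")); im=c["pixels"].astype(int); g=im.min(2)
mid=[]
for v in range(212,295,6):
    d=np.where(g[v,285:365]<70)[0]+285; mid.append(plane(c,[[d[0]-.5,v],[d[-1]+.5,v]],.077))
mid=np.array(mid); w=np.linalg.norm(mid[:,0]-mid[:,1],axis=1); M=mid.mean(1)
print("handle w",w.mean(),np.polyfit(M[:,0],M[:,1],1),M[0],M[-1])
# rest plate edges
E=[]
for v in range(170,310,10):
    d=np.where(g[v,250:400]>150)[0]+250; E.append(plane(c,[[d[0]-.5,v],[d[-1]+.5,v]],.003))
E=np.array(E); Mr=E.mean(1); print("plate w",np.linalg.norm(E[:,0]-E[:,1],axis=1).mean(),np.polyfit(Mr[:,0],Mr[:,1],1))
im8=c["pixels"]; col=(im8[:,:,0].astype(int)-im8[:,:,2])[:,290:310].mean(1); print([int(x) for x in col[140:165]])
print(plane(c,[[300,152],[345,152]],.005),plane(c,[[325,322]],.003), plane(c,[[328,197]],.077))
E
```

```text
handle w 0.0188746294684817 [ 0.08479963 -0.02615992] [0.47493124 0.01402938 0.077     ] [0.42075775 0.00955978 0.077     ]
plate w 0.08625994442673364 [ 0.06796419 -0.01680612]
[6, 6, 6, 6, 6, 6, 6, 7, 6, 6, 7, 8, -2, -16, -14, -13, -13, -13, -13, -13, -13, -13, -13, -13, -13]
[[0.5048865  0.03734218 0.005     ]
 [0.50742286 0.00205908 0.005     ]] [[0.35715485 0.00667339 0.003     ]] [[0.48467807 0.01477175 0.077     ]]
```

```bash
python3 - <<'E'
from rig import *; from h import *
o=get_obs(); print(rel(o,.4607,.0137,.229,.068))
E
```

```text
[0.086, 0.057, 3.276, -0.001, 0.002, 0.004]
```

move_arm --commands '[[[0.085,0.057,1.1,0,0.002,0.004],[0.085,0.057,2.1,0,0.002,0.004],[0.085,0.057,2.9,0,0.002,0.004],[0.085,0.057,3.275,0,0.002,0.004],[0.085,0.057,3.275,0,0.002,0.004],[0.085,0.057,3.275,0,0.002,0.004]]]'

```text
time: 2.45
position: [0.4619, 0.0104, 0.2303]
tool_rot: [1.0, 0.032, 0.002, 0.0]
ft_force: [0.2, -0.1, 0.1]
grip_width: 0.087
grip_force: 0.0
```

move_arm --commands '[[[0,0,0,0,0,0],[0,0,0,0,0,0],[0,0,0,0,0,0],[0,0,0,0,0,0],[0,0,0,0,0,0],[0,0,0,0,0,0],[0,0,0,0,0,0],[0,0,0,0,0,0]]]' --claw 1 --squeeze 60

```text
time: 3.45
position: [0.4615, 0.0111, 0.2297]
tool_rot: [0.999, 0.032, 0.001, -0.0]
ft_force: [1.1, 0.1, -1.0]
grip_width: 0.0215
grip_force: 59.8
```

```bash
python3 - <<'E'
from rig import *; from h import *
o=get_obs(); print(o)
E
```

```text
{'time': 3.45, 'q': array([-2.18973349e-01,  6.32520639e-01,  1.97729859e+00,  1.21077548e-03,
        5.29936747e-01,  1.28712624e+00]), 'joint_velocities': array([-3.25023370e-05,  7.90340932e-04, -7.15613642e-04, -1.09146979e-05,
        4.58203608e-04,  1.69899933e-03]), 'joint_torque': array([ 3.18816514e-03, -3.65900016e+01, -5.66892341e+00, -6.98439020e-03,
       -7.48069840e-02, -3.37145501e-02]), 'position': array([0.46154082, 0.01108063, 0.22971802]), 'tool_rot': array([ 9.99493118e-01,  3.18209086e-02,  9.65706135e-04, -6.84856791e-05]), 'ft_force': array([ 1.05903613,  0.09999449, -0.98203188]), 'moment': array([-0.00073706,  0.00498101, -0.02777999]), 'grip_force': 59.84960898756981, 'grip_width': 0.02147569353315631}
```

move_arm --commands '[[[0,0,-0.15,0,0,0],[0,0,-0.6,0,0,0],[0,0,-1.2,0,0,0],[0,0,-1.9,0,0,0],[0,0,-2.3,0,0,0],[0,0,-2.5,0,0,0],[0,0,-2.5,0,0,0],[0,0,-2.5,0,0,0]]]'

```text
time: 4.45
position: [0.461, 0.0111, 0.3291]
tool_rot: [0.999, 0.032, 0.0, -0.0]
ft_force: [0.4, -0.3, -2.8]
grip_width: 0.0211
grip_force: 59.9
```

```bash
python3 - <<'E'
from rig import *; from h import *
o=get_obs(); print(o["time"],o["position"],o["tool_rot"],o["ft_force"],o["moment"],o["grip_width"])
print(rel(o,.42,-.13,.32,.03)); print(rel(o,.37,-.256,.26,.009))
E
```

```text
4.45 [0.46098174 0.01112679 0.32911588] [ 9.99491944e-01  3.18710952e-02  1.47591298e-04 -2.55826212e-04] [ 0.35325444 -0.27122453 -2.83022937] [0.0192034  0.11219276 0.0082118 ] 0.02106972045569238
[-1.247, 3.456, 0.226, -0.001, -0.0, 0.034]
[-2.696, 6.521, 1.724, -0.001, -0.0, 0.055]
```

move_arm --commands '[[[-0.4,1.2,0.1,0,0,0.01],[-0.8,2.3,0.2,0,0,0.02],[-1.25,3.45,0.23,0,0,0.034],[-1.8,4.5,0.4,0,0,0.045],[-2.3,5.6,0.8,0,0,0.055],[-2.7,6.3,1.3,0,0,0.055],[-2.7,6.52,1.6,0,0,0.055],[-2.7,6.52,1.72,0,0,0.055],[-2.7,6.52,1.72,0,0,0.055],[-2.7,6.52,1.72,0,0,0.055]]]'

```text
time: 5.7
position: [0.3707, -0.2551, 0.2611]
tool_rot: [1.0, 0.005, 0.001, -0.0]
ft_force: [0.5, -0.1, -1.6]
grip_width: 0.0215
grip_force: 59.9
```

```bash
python3 - <<'E'
from rig import *; from h import *
o=get_obs(); print(o["time"],o["position"],o["tool_rot"],o["ft_force"],o["moment"])
c=camera("wrist"); np.savez("wrist2.npz",**c); cv2.imwrite("pics/wrist2.png",c["pixels"])
c=camera("top"); np.savez("top2.npz",**c); cv2.imwrite("pics/top2.png",c["pixels"])
E
```

```text
5.7 [ 0.370729   -0.25506077  0.26108614] [ 9.99985152e-01  5.34063138e-03  1.08222303e-03 -3.86936630e-05] [ 0.5147209  -0.08416828 -1.59198758] [-0.01717125  0.09929671  0.01243076]
```

View pics/wrist2.png

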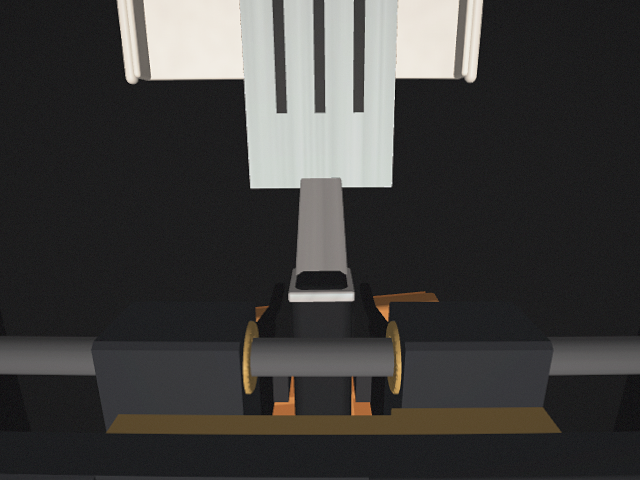

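The wrist view shows the blade from columns 244 to 397, its rear edge at row 187, and the tray front edge at row 79. The range image and the known 70 mm width should give the blade's pitch.

```bash
python3 - <<'E'
from rig import *; from h import *
c=dict(np.load("wrist2.npz")); im=c["pixels"].astype(int); K=c["camera_matrix"]
s=im[:,:,0]-im[:,:,2]
for v in (5,40,60,100,120,150,180):
    # blade: bluish bright
    d=np.where((s[v]>2)&(im[v,:,1]>120))[0]; d=d[(d>200)&(d<440)]
    l,r=d[0]-.5,d[-1]+.5
    for z in(.036,):
        P=plane(c,[[l,v],[r,v]],z); w=np.linalg.norm(P[0]-P[1])
        h=c["extrinsics"]; o=-h[:3,:3].T@h[:3,3]
        zt=o[2]-(o[2]-z)*.070/w
        P=plane(c,[[l,v],[r,v]],zt)
    print(v,l,r,"w@.036",w.round(4),"z",zt.round(4),"mid",P.mean(0).round(4), "depth",pts(c,[[int(l)+12,v],[int(r)-12,v]])[:,2].round(4))
print(o, plane(c,[[320,187.5]],.035))
# tray side rims & front edge
print("front",plane(c,[[200,79.5],[430,79.5]],.006))
c=dict(np.load("top2.npz")); im=c["pixels"].astype(int)
m=(im[:,:,2]-im[:,:,0]>60); m[:, :370]=0;m[:,455:]=0;m[:170]=0;m[280:]=0
print(rect(c,m,.020)[0])
# blade tip in top view: print row profile along column through the blade
import sys
for u in (412,420,428): print(u,[ (int(x[0]-x[2]),int(x[1])) for x in im[228:262,u]])
E
```

```text
Traceback (most recent call last):
IndexError: index 0 is out of bounds for axis 0 with size 0
```

```bash
python3 - <<'E'
from rig import *; from h import *
c=dict(np.load("wrist2.npz")); im=c["pixels"].astype(int)
for p in ((60,200),(60,260),(60,300),(60,385),(60,420),(150,260),(150,380),(150,230)): print(p,im[p])
h=c["extrinsics"]; o=-h[:3,:3].T@h[:3,3]; s=im[:,:,2]-im[:,:,0]
for v in (90,105,120,135,150,165,180):
    d=np.where(im[v,:,1]>110)[0]; d=d[(d>200)&(d<440)]; l,r=d[0]-.5,d[-1]+.5
    P=plane(c,[[l,v],[r,v]],.036); w=np.linalg.norm(P[0]-P[1]); zt=o[2]-(o[2]-.036)*.070/w
    print(v,l,r,w.round(4),zt.round(4),plane(c,[[l,v],[r,v]],zt).mean(0).round(4),pts(c,[[int(l)+12,v],[int(r)-12,v]])[:,2].round(4))
print(o,plane(c,[[320,187.5]],.035)); print("front",plane(c,[[200,79.5],[430,79.5]],.006))
c=dict(np.load("top2.npz")); im=c["pixels"].astype(int)
m=(im[:,:,2]-im[:,:,0]>60); m[:, :370]=0;m[:,455:]=0;m[:170]=0;m[280:]=0
print(rect(c,m,.020)[0])
cr=c["pixels"][170:330,370:460]; cv2.imwrite("pics/c2.png",cv2.resize(cr,None,fx=3.7,fy=3.7,interpolation=cv2.INTER_CUBIC))
E
```

```text
(60, 200) [227 236 241]
(60, 260) [205 211 206]
(60, 300) [207 213 208]
(60, 385) [205 210 204]
(60, 420) [222 232 238]
(150, 260) [207 211 205]
(150, 380) [207 211 206]
(150, 230) [31 30 31]
90 243.5 394.5 0.07 0.0361 [ 0.4606 -0.2523  0.0361] [0.0346 0.0359]
105 244.5 394.5 0.0702 0.0366 [ 0.454  -0.2526  0.0366] [0.0357 0.0352]
120 245.5 393.5 0.0699 0.0357 [ 0.4472 -0.2527  0.0357] [0.0354 0.035 ]
135 246.5 393.5 0.0701 0.0362 [ 0.4403 -0.253   0.0362] [0.036  0.0346]
150 247.5 392.5 0.0698 0.0354 [ 0.4332 -0.2531  0.0354] [0.0354 0.0364]
165 248.5 392.5 0.07 0.0359 [ 0.4261 -0.2534  0.0359] [0.0366 0.036 ]
180 249.5 391.5 0.0697 0.0351 [ 0.4186 -0.2535  0.0351] [0.0371 0.0374]
[ 0.44957857 -0.25349927  0.2410519 ] [[ 0.41485753 -0.25324651  0.035     ]]
front [[ 0.46693544 -0.18916661  0.006     ]
 [ 0.46826874 -0.31081145  0.006     ]]
((607.1036987304688, -255.06756591796875), (100.23211669921875, 100.65887451171875), 85.20442199707031)
```

View pics/c2.png

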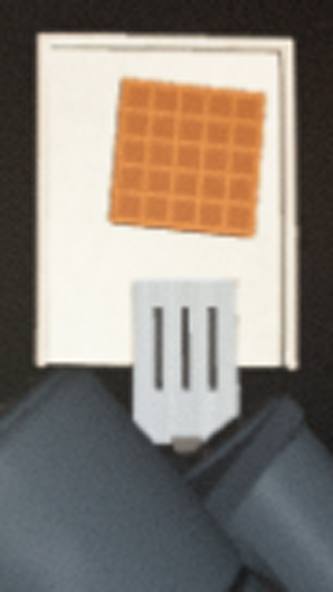

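The crop shows the blade tip at about (185,280), pointing square at the waffle (185,158) and about 28 mm short of it. I'll descend and feel for the bed.

move_arm --commands '[[[0,0.075,0.2,0,0,0],[0,0.075,0.45,0,0,0],[0,0.075,0.58,0,0,0],[0,0.075,0.63,0,0,0],[0,0.075,0.63,0,0,0],[0,0.075,0.63,0,0,0]]]'

```text
time: 6.55
position: [0.3704, -0.2591, 0.2356]
tool_rot: [1.0, 0.004, 0.001, 0.0]
ft_force: [-0.1, -0.2, -2.5]
grip_width: 0.0214
grip_force: 59.9
```

move_arm --commands '[[[0,0,0.025,0,0,0],[0,0,0.05,0,0,0],[0,0,0.05,0,0,0]]]'

```text
time: 6.92
position: [0.3704, -0.259, 0.2335]
tool_rot: [1.0, 0.004, 0.001, -0.0]
ft_force: [0.4, 0.2, -2.2]
grip_width: 0.0214
grip_force: 59.9
```

move_arm --commands '[[[0,0,0.025,0,0,0],[0,0,0.025,0,0,0]]]'

```text
time: 7.18
position: [0.3704, -0.2591, 0.2326]
tool_rot: [1.0, 0.004, 0.001, -0.0]
ft_force: [0.3, -0.5, -0.9]
grip_width: 0.0215
grip_force: 59.9
```

move_arm --commands '[[[0,0,0.025,0,0,0],[0,0,0.025,0,0,0]]]'

```text
time: 7.42
position: [0.3703, -0.2591, 0.2318]
tool_rot: [1.0, 0.004, 0.001, -0.0]
ft_force: [-2.6, 0.4, 3.0]
grip_width: 0.0211
grip_force: 59.9
```

```bash
python3 - <<'E'
from rig import *; from h import *
o=get_obs(); print(o["ft_force"],o["moment"])
for i in range(2): c=camera("wrist")
o=get_obs(); print(o["ft_force"],o["moment"],o["position"]); np.savez("wrist3.npz",**c)
im=c["pixels"].astype(int);h=c["extrinsics"]; q=-h[:3,:3].T@h[:3,3]
for v in (100,120,140,160,180,195):
    d=np.where(im[v,:,1]>110)[0]; d=d[(d>200)&(d<440)]; print(v,d[0],d[-1],pts(c,[[x,v] for x in range(d[0]+10,d[-1]-9,4)])[:,2].mean().round(4))
E
```

```text
[-2.63987321  0.42055491  2.9501605 ] [ 0.00799628  0.11205486 -0.01643298]
[-2.92518384 -0.78398843  3.67806064] [ 0.00947362  0.24099001 -0.02523924] [ 0.37027246 -0.25906523  0.23175021]
100 245 394 0.0079
120 246 393 0.0138
140 247 393 0.0073
160 248 392 0.0074
180 249 392 0.0083
195 300 341 0.0211
```

move_arm --commands '[[[0.1,0,-0.018,0,-0.008,0],[0.25,0,-0.018,0,-0.008,0],[0.4,0,-0.018,0,-0.008,0],[0.4,0,-0.018,0,-0.008,0]]]'

```text
time: 8.02
position: [0.3873, -0.259, 0.2324]
tool_rot: [1.0, 0.005, -0.002, 0.0]
ft_force: [-1.2, 1.8, 3.0]
grip_width: 0.022
grip_force: 59.9
```

```bash
cat >> h.py <<'E'
def cop(o):
    F=o["ft_force"]-np.array([.2,-.1,-2.4]); My=o["moment"][1]-.105
    return dict(t=o["time"],F=F.round(2),My=round(My,3),rx=round((-.227*F[0]-My)/F[2],3),pos=o["position"].round(4),tilt=(R.from_quat(o["tool_rot"])*R.from_rotvec([np.pi,0,0])).as_rotvec().round(4))
E
python3 - <<'E'
from rig import *; from h import *
print(cop(get_obs())); camera("wrist"); print(cop(get_obs()))
E
```

```text
{'t': 8.025, 'F': array([-1.43,  1.88,  5.43]), 'My': np.float64(-0.324), 'rx': np.float64(0.119), 'pos': array([ 0.3873, -0.259 ,  0.2324]), 'tilt': array([-0.0008,  0.0047,  0.0094])}
{'t': 8.075, 'F': array([-0.29,  1.38,  4.74]), 'My': np.float64(-0.446), 'rx': np.float64(0.108), 'pos': array([ 0.3872, -0.259 ,  0.2323]), 'tilt': array([-0.0008,  0.0045,  0.0091])}
```

move_arm --commands '[[[0.1,0,-0.001,0,0,0],[0.25,0,-0.001,0,0,0],[0.4,0,-0.002,0,0,0],[0.55,0,-0.002,0,0,0],[0.7,0,-0.003,0,0,0],[0.85,0,-0.004,0,0,0],[1.0,0,-0.005,0,0,0],[1.0,0,-0.005,0,0,0]]]'

```text
time: 9.07
position: [0.4265, -0.2584, 0.2327]
tool_rot: [1.0, 0.005, -0.003, -0.0]
ft_force: [-3.4, 0.9, 8.8]
grip_width: 0.0216
grip_force: 59.9
```

```bash
python3 - <<'E'
from rig import *; from h import *
print(cop(get_obs())); c=camera("top"); print(cop(get_obs()))
im=c["pixels"].astype(int)
m=(im[:,:,2]-im[:,:,0]>60); m[:, :370]=0;m[:,455:]=0;m[:170]=0;m[280:]=0
print(rect(c,m,.020)[0])
E
```

```text
{'t': 9.075, 'F': array([-3.55,  1.03, 11.17]), 'My': np.float64(0.139), 'rx': np.float64(0.06), 'pos': array([ 0.4265, -0.2584,  0.2327]), 'tilt': array([0.0002, 0.0066, 0.0094])}
{'t': 9.125, 'F': array([-3.3 ,  0.5 , 10.74]), 'My': np.float64(0.143), 'rx': np.float64(0.056), 'pos': array([ 0.4264, -0.2584,  0.2327]), 'tilt': array([0.0002, 0.0065, 0.0093])}
((626.3101196289062, -250.53533935546875), (99.71431732177734, 99.11309814453125), 0.6957112550735474)
```

move_arm --commands '[[[-0.12,0,-0.03,0,0,0],[-0.25,0,-0.03,0,-0.004,0],[-0.25,-0.05,-0.03,0,-0.008,0],[-0.25,-0.1,-0.03,0,-0.008,0],[-0.25,-0.1,-0.03,0,-0.008,0]]]'

```text
time: 9.75
position: [0.4166, -0.2547, 0.2336]
tool_rot: [1.0, 0.004, -0.007, 0.0]
ft_force: [0.9, -0.6, -0.6]
grip_width: 0.0214
grip_force: 59.9
```

```bash
python3 - <<'E'
from rig import *; from h import *
print(cop(get_obs())); c=camera("top"); print(cop(get_obs())); c=camera("wrist"); print(cop(get_obs())); np.savez("wrist4.npz",**c)
im=c["pixels"].astype(int)
for v in (30,60,90,120,150,180):
    s=(im[v,:,0]>=im[v,:,2]-3)&(im[v,:,1]>110); d=np.where(s)[0]; d=d[(d>200)&(d<440)]; print(v,d[0],d[-1],plane(c,[[d[0]-.5,v],[d[-1]+.5,v]],.008).mean(0).round(4))
E
```

```text
{'t': 9.75, 'F': array([ 0.66, -0.52,  1.81]), 'My': np.float64(-0.434), 'rx': np.float64(0.156), 'pos': array([ 0.4166, -0.2547,  0.2336]), 'tilt': array([-0.0004,  0.0134,  0.0087])}
{'t': 9.8, 'F': array([ 0.04, -1.04,  2.37]), 'My': np.float64(-0.471), 'rx': np.float64(0.195), 'pos': array([ 0.4166, -0.2548,  0.2336]), 'tilt': array([-0.0004,  0.0134,  0.0087])}
{'t': 9.85, 'F': array([ 0.67, -0.69,  2.99]), 'My': np.float64(-0.477), 'rx': np.float64(0.108), 'pos': array([ 0.4166, -0.2548,  0.2335]), 'tilt': array([-0.0004,  0.0134,  0.0087])}
30 242 396 [ 0.5284 -0.2521  0.008 ]
60 244 396 [ 0.5159 -0.2527  0.008 ]
90 246 395 [ 0.503 -0.253  0.008]
120 247 394 [ 0.4896 -0.2531  0.008 ]
150 249 392 [ 0.4757 -0.2533  0.008 ]
180 250 391 [ 0.4612 -0.2534  0.008 ]
```

move_arm --commands '[[[0.1,0,0.002,0,0,0],[0.25,0,0.001,0,0,0],[0.4,0,-0.001,0,0,0],[0.55,0,-0.003,0,0,0],[0.7,0,-0.005,0,0,0],[0.85,0,-0.007,0,0,0],[1.0,0,-0.009,0,0,0],[1.0,0,-0.009,0,0,0]]]'

```text
time: 10.85
position: [0.4573, -0.2544, 0.2333]
tool_rot: [1.0, 0.004, -0.006, 0.0]
ft_force: [1.0, 0.8, 0.2]
grip_width: 0.0216
grip_force: 59.9
```

```bash
cat > w.py <<'E'
from rig import *; from h import *
print(cop(get_obs())); c=camera("top"); print(cop(get_obs())); np.savez("topw.npz",**c)
im=c["pixels"].astype(int)
m=(im[:,:,2]-im[:,:,0]>60); m[:, :370]=0;m[:,455:]=0;m[:170]=0;m[280:]=0
print(rect(c,m,.020)[0])
E
python3 w.py
```

```text
{'t': 10.85, 'F': array([0.75, 0.85, 2.56]), 'My': np.float64(-0.566), 'rx': np.float64(0.154), 'pos': array([ 0.4573, -0.2544,  0.2333]), 'tilt': array([-0.0008,  0.012 ,  0.009 ])}
{'t': 10.9, 'F': array([0.59, 0.47, 2.12]), 'My': np.float64(-0.573), 'rx': np.float64(0.208), 'pos': array([ 0.4572, -0.2545,  0.2333]), 'tilt': array([-0.0009,  0.0118,  0.0087])}
((631.6943969726562, -250.5155792236328), (100.25782775878906, 99.24333953857422), 0.7286097407341003)
```

move_arm --commands '[[[0.15,0,-0.002,0,0,0],[0.3,0,-0.003,0,0,0],[0.45,0,-0.005,0,0,0],[0.6,0,-0.007,0,0,0],[0.75,0,-0.009,0,0,0],[0.9,0,-0.011,0,0,0],[1.05,0,-0.013,0,0,0],[1.2,0,-0.014,0,0,0],[1.35,0,-0.016,0,0,0],[1.5,0,-0.018,0,0,0],[1.5,0,-0.018,0,0,0]]]'

```text
time: 12.28
position: [0.5174, -0.2539, 0.2332]
tool_rot: [1.0, 0.004, -0.006, 0.0]
ft_force: [0.3, 0.6, -0.1]
grip_width: 0.022
grip_force: 59.9
```

```bash
python3 w.py
```

```text
{'t': 12.275, 'F': array([0.09, 0.7 , 2.3 ]), 'My': np.float64(-0.419), 'rx': np.float64(0.173), 'pos': array([ 0.5174, -0.2539,  0.2332]), 'tilt': array([-0.0008,  0.0115,  0.0088])}
{'t': 12.325, 'F': array([0.61, 0.56, 2.31]), 'My': np.float64(-0.589), 'rx': np.float64(0.195), 'pos': array([ 0.5174, -0.2539,  0.2332]), 'tilt': array([-0.0009,  0.0112,  0.0087])}
((631.6943969726562, -250.5155792236328), (100.25782775878906, 99.24333953857422), 0.7286097407341003)
```

move_arm --commands '[[[0.06,0,-0.001,0,0,0],[0.12,0,-0.002,0,0,0],[0.18,0,-0.003,0,0,0],[0.23,0,-0.003,0,0,0],[0.23,0,-0.003,0,0,0]]]'

```text
time: 12.95
position: [0.5258, -0.2537, 0.2332]
tool_rot: [1.0, 0.004, -0.007, 0.0]
ft_force: [-3.6, 0.4, 1.9]
grip_width: 0.0216
grip_force: 59.9
```

```bash
python3 w.py
```

```text
{'t': 12.95, 'F': array([-3.77,  0.51,  4.29]), 'My': np.float64(-0.072), 'rx': np.float64(0.216), 'pos': array([ 0.5258, -0.2537,  0.2332]), 'tilt': array([-0.    ,  0.0136,  0.0088])}
{'t': 13.0, 'F': array([-2.75,  0.61,  3.16]), 'My': np.float64(-0.135), 'rx': np.float64(0.24), 'pos': array([ 0.5257, -0.2537,  0.2332]), 'tilt': array([-0.0001,  0.0136,  0.0088])}
((631.6943969726562, -250.5155792236328), (100.25782775878906, 99.24333953857422), 0.7286097407341003)
```

move_arm --commands '[[[-0.02,0,-0.03,0,0,0],[-0.03,0,-0.1,0,0,0],[-0.06,0,-0.15,0,0,0],[-0.11,0,-0.2,0,0,0],[-0.15,0,-0.28,0,0,0],[-0.18,0,-0.4,0,0,0],[-0.2,0,-0.55,0,0,0],[-0.2,0,-0.7,0,0,0],[-0.2,0,-0.8,0,0,0],[-0.2,0,-0.85,0,0,0],[-0.2,0,-0.85,0,0,0]]]'

```text
time: 14.38
position: [0.5181, -0.2538, 0.2674]
tool_rot: [1.0, 0.004, -0.007, 0.0]
ft_force: [-0.1, 0.2, -3.5]
grip_width: 0.0216
grip_force: 59.9
```

```bash
python3 w.py; python3 - <<'E'
from rig import *; from h import *
c=dict(np.load("topw.npz")); im=c["pixels"].astype(int)
m=(im[:,:,2]-im[:,:,0]>60); m[:, :370]=0;m[:,455:]=0;m[:170]=0;m[280:]=0
m=cv2.erode(m.astype(np.uint8),np.ones((3,3)))
v,u=np.where(m); P=pts(c,np.c_[u,v]); P=P[P[:,2]>.02]
A=np.c_[P[:,:2]-P[:,:2].mean(0),np.ones(len(P))]; print("top plane",np.linalg.lstsq(A,P[:,2],rcond=None)[0],len(P))
c=camera("wrist"); im=c["pixels"].astype(int); g=np.abs(np.diff(im,axis=2)).max(2)<25
cv2.imwrite("pics/wrist5.png",c["pixels"]); np.savez("wrist5.npz",**c)
s=camera("side"); cv2.imwrite("pics/side5.png",s["pixels"][120:270,240:440]); np.savez("side5.npz",**s)
E
```

```text
{'t': 14.375, 'F': array([-0.29,  0.32, -1.1 ]), 'My': np.float64(0.075), 'rx': np.float64(0.008), 'pos': array([ 0.5181, -0.2538,  0.2674]), 'tilt': array([-0.0001,  0.0138,  0.0088])}
{'t': 14.425, 'F': array([ 0.7 , -0.21, -1.03]), 'My': np.float64(0.177), 'rx': np.float64(0.326), 'pos': array([ 0.518 , -0.2538,  0.2672]), 'tilt': array([0.0001, 0.0141, 0.0089])}
((628.464111328125, -255.54261779785156), (103.90998840332031, 99.14215850830078), 0.5456903576850891)
top plane [-0.57301453  0.6046332   0.05777069] 1092
```

View pics/wrist5.png

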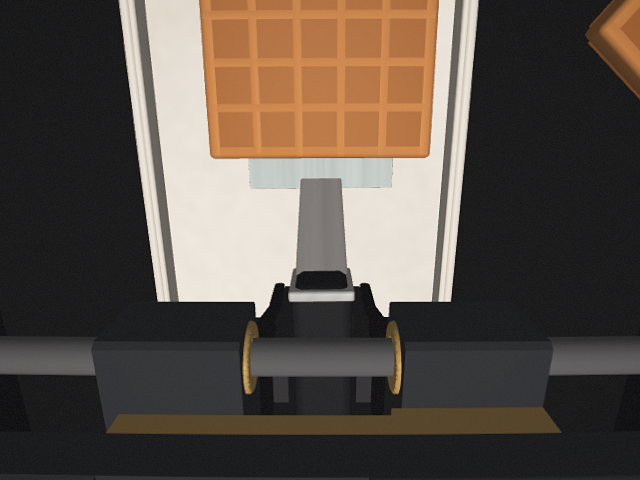

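The waffle sits on the blade, with its front edge at row 157, columns 211-430, centred over the blade (249-392). Next I'll check its level.

```bash
cat > lev.py <<'E'
from h import *
def level(c):
    im=c["pixels"].astype(int); m=(im[:,:,2]-im[:,:,0]>50)
    E=c["extrinsics"]; o=-E[:3,:3].T@E[:3,3]; vs=np.arange(4,146,2); L=[];Rr=[]
    for v in vs:
        d=np.where(m[v,150:500])[0]+150; L.append(d[0]-.5); Rr.append(d[-1]+.5)
    l=np.polyval(np.polyfit(vs,L,1),vs); r=np.polyval(np.polyfit(vs,Rr,1),vs); out=[]
    for v,a,b in zip(vs,l,r):
        P=plane(c,[[a,v],[b,v]],.05); w=np.linalg.norm(P[0]-P[1]); z=o[2]-(o[2]-.05)*.100/w
        out.append(plane(c,[[a,v],[b,v]],z).mean(0))
    out=np.array(out); k=np.polyfit(out[:,0],out[:,2],1)
    vv,uu=np.where(cv2.erode(m[:150,190:450].astype(np.uint8),np.ones((15,15)))); uu=uu+190
    P=pts(c,np.c_[uu,vv]); A=np.c_[P[:,:2]-P[:,:2].mean(0),np.ones(len(P))]
    print("slope by width",k[0].round(4),"z",out[:,2].mean().round(4),"axis",np.polyfit(out[:,0],out[:,1],1).round(4),"| depth plane",np.linalg.lstsq(A,P[:,2],rcond=None)[0].round(4))
    # front edge of the waffle's top
    e=[np.where(m[:200,u])[0][-1]+.5 for u in range(230,415,5)]
    F=plane(c,np.c_[np.arange(230,415,5),e],out[:,2].mean()); print("front edge",F.mean(0).round(4),"yaw",-np.polyfit(F[:,1],F[:,0],1)[0].round(4))
if __name__=="__main__":
    import sys; level(dict(np.load(sys.argv[1])))
E
python3 lev.py wrist5.npz; python3 - <<'E'
from h import *
c=dict(np.load("topw.npz")); im=c["pixels"].astype(int)
m=(im[:,:,2]-im[:,:,0]>60); m[:, :370]=0;m[:,455:]=0;m[:170]=0;m[280:]=0
m=cv2.erode(m.astype(np.uint8),np.ones((5,5))); v,u=np.where(m); P=pts(c,np.c_[u,v]); print(len(P),np.percentile(P[:,2],[5,25,50,75,95]).round(4))
k=abs(P[:,2]-np.median(P[:,2]))<.02; P=P[k]; A=np.c_[P[:,:2]-P[:,:2].mean(0),np.ones(len(P))]; print(k.mean(),np.linalg.lstsq(A,P[:,2],rcond=None)[0].round(4))
E
```

```text
slope by width -0.0254 z 0.0519 axis [ 0.0143 -0.2599] | depth plane [-0.0563 -0.0023  0.0549]
front edge [ 0.5745 -0.2519  0.0519] yaw 0.0109
940 [0.0496 0.0528 0.0551 0.0574 0.0606]
0.997872340425532 [-0.0232 -0.0025  0.055 ]
```

move_arm --commands '[[[0,0,-0.05,0,0.003,0],[0,0,-0.15,0,0.007,0],[0,0,-0.3,0,0.011,0],[0,0,-0.45,0,0.015,0],[0,0,-0.6,0,0.018,0],[0,0,-0.75,0,0.021,0],[0,0,-0.9,0,0.023,0],[0,0,-1.0,0,0.024,0],[0,0,-1.07,0,0.024,0],[0,0,-1.1,0,0.024,0]]]'

```text
time: 15.78
position: [0.5187, -0.2538, 0.3114]
tool_rot: [1.0, 0.004, 0.005, -0.0]
ft_force: [-0.8, -0.4, -3.3]
grip_width: 0.0215
grip_force: 59.9
```

move_arm --commands '[[[0,-0.1,0,0,0,0],[-0.02,-0.4,0,0,0,0],[-0.06,-0.9,0,0,0,0],[-0.1,-1.55,0,0,0,0],[-0.16,-2.3,0,0,0,0],[-0.22,-3.1,0,0,0,0],[-0.28,-3.9,0,0,0,0],[-0.34,-4.65,0,0,0,0],[-0.38,-5.25,0,0,0,0],[-0.41,-5.7,0,0,0,0],[-0.43,-5.95,0,0,0,0],[-0.43,-6.0,0,0,0,0]]]'

```text
time: 17.27
position: [0.4992, -0.0134, 0.3112]
tool_rot: [1.0, 0.005, 0.005, -0.0]
ft_force: [0.3, -0.2, -3.3]
grip_width: 0.0214
grip_force: 59.9
```

```bash
python3 - <<'E'
from rig import *; from h import *; from lev import level
o=get_obs(); print(cop(o)); c=camera("wrist"); level(c); o=get_obs()
c=dict(np.load("top0.npz")); im=c["pixels"].astype(int); br=im.min(2)>90
m=np.zeros(br.shape,np.uint8); m[170:265,190:265]=br[170:265,190:265]
k=rect(c,m,.014)[1]; P=plane(c,k,.014)[:,:2]*1000
ctr=np.array([579.6,229.9]);d=P-ctr
for n,s,a in(("left",d[:,1]>60,0),("right",d[:,1]<-60,0),("back",d[:,0]>85,1),("front",d[:,0]<-85,1)):
    Q=P[s]; keep=(abs(d[s][:,0])<75) if a==0 else (abs(d[s][:,1])<55); Q=Q[keep]
    f=np.polyfit(Q[:,a],Q[:,1-a],1); print(n,f[0].round(4),np.polyval(f,ctr[a]).round(1))
print(rel(o,.4797,.227,.311,.009))
E
```

```text
{'t': 17.275, 'F': array([ 0.14, -0.1 , -0.91]), 'My': np.float64(0.134), 'rx': np.float64(0.182), 'pos': array([ 0.4992, -0.0134,  0.3112]), 'tilt': array([ 0.    , -0.0099,  0.0097])}
slope by width 0.0009 z 0.0985 axis [ 0.0145 -0.0194] | depth plane [-0.0386 -0.0024  0.101 ]
front edge [ 0.561  -0.0115  0.0985] yaw 0.011
left 0.0195 304.0
right 0.0207 155.7
back 0.0113 673.3
front -0.028 485.1
[-0.439, -6.022, 0.0, -0.0, -0.01, 0.0]
```

move_arm --commands '[[[0,-0.1,0,0,0,0],[-0.02,-0.4,0,0,0,0],[-0.06,-0.9,0,0,0,0],[-0.1,-1.55,0,0,0,0],[-0.16,-2.3,0,0,0,-0.002],[-0.22,-3.1,0,0,0,-0.004],[-0.28,-3.9,0,0,0,-0.004],[-0.34,-4.65,0,0,0,-0.004],[-0.38,-5.25,0,0,0,-0.004],[-0.41,-5.7,0,0,0,-0.004],[-0.44,-5.97,0,0,0,-0.004],[-0.44,-6.02,0,0,0,-0.004]]]'

```text
time: 18.82
position: [0.4795, 0.2271, 0.3109]
tool_rot: [1.0, 0.007, 0.005, 0.0]
ft_force: [0.4, 1.0, -3.8]
grip_width: 0.0215
grip_force: 59.9
```

```bash
cat > w2.py <<'E'
from rig import *; from h import *; from lev import level
o=get_obs(); print(cop(o)); c=camera("wrist"); np.savez("wrist6.npz",**c); cv2.imwrite("pics/wrist6.png",c["pixels"]); level(c)
c=camera("top"); np.savez("top6.npz",**c); cv2.imwrite("pics/top6.png",cv2.resize(c["pixels"][165:325,180:290],None,fx=3.7,fy=3.7,interpolation=cv2.INTER_CUBIC))
im=c["pixels"].astype(int); m=(im[:,:,2]-im[:,:,0]>60); m[:,:180]=0;m[:,290:]=0;m[:150]=0;m[290:]=0
z=o["position"][2]-.2273+.0157; print(z,rect(c,m,z)[0])
E
python3 w2.py
```

```text
{'t': 18.825, 'F': array([ 0.17,  1.06, -1.39]), 'My': np.float64(0.128), 'rx': np.float64(0.12), 'pos': array([0.4795, 0.2271, 0.3109]), 'tilt': array([-0.    , -0.0098,  0.0134])}
slope by width 0.0029 z 0.0977 axis [0.0187 0.2193] | depth plane [-0.0442 -0.003   0.1008]
front edge [0.5412 0.2292 0.0977] yaw 0.0138
0.09931734849620061 ((589.647705078125, 230.10655212402344), (100.49578857421875, 100.09934997558594), 1.1300662755966187)
```

View pics/top6.png

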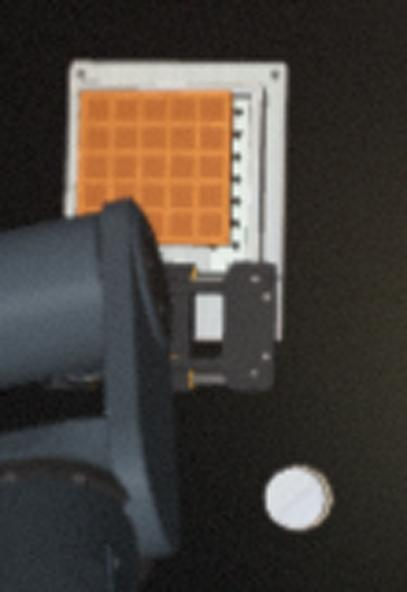

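move_arm --commands '[[[0.01,0,0.06,0,0,0],[0.01,0,0.18,0,0,0],[0.01,0,0.35,0,0,0],[0.01,0,0.52,0,0,0],[0.01,0,0.68,0,0,0],[0.01,0,0.8,0,0,0],[0.01,0,0.88,0,0,0],[0.01,0,0.9,0,0,0],[0.01,0,0.9,0,0,0]]]'

```text
time: 20.05
position: [0.4805, 0.2267, 0.2751]
tool_rot: [1.0, 0.006, 0.005, -0.0]
ft_force: [0.1, -0.2, -3.7]
grip_width: 0.0213
grip_force: 59.9
```

```bash
python3 w2.py; python3 - <<'E'
from h import *
c=dict(np.load("top0.npz"))
def med(u0,u1,v0,v1):
    g=np.mgrid[u0:u1,v0:v1].reshape(2,-1).T; p=pts(c,g); return np.median(p[:,2]).round(4),p[:,2].mean().round(4)
print("floor",med(208,244,192,235),"base",med(203,250,244,252),"counter L",med(160,190,190,250),"counter R",med(262,285,190,250))
c=dict(np.load("wrist1.npz")); print("wrist floor",med(5,80,5,80),"base",med(5,110,120,150),"counter",med(170,250,60,220))
E
```

```text
{'t': 20.05, 'F': array([-0.12, -0.08, -1.29]), 'My': np.float64(0.102), 'rx': np.float64(0.058), 'pos': array([0.4805, 0.2267, 0.2751]), 'tilt': array([ 0.0002, -0.0103,  0.0128])}
slope by width -0.0 z 0.0619 axis [0.0187 0.2189] | depth plane [-0.0492 -0.0028  0.0651]
front edge [0.5422 0.2289 0.0619] yaw 0.0133
0.06348005429253323 ((591.926513671875, 230.21475219726562), (98.18350982666016, 100.07752227783203), 1.152828574180603)
floor (np.float64(0.0327), np.float64(0.0405)) base (np.float64(0.015), np.float64(0.0315)) counter L (np.float64(0.0009), np.float64(0.0078)) counter R (np.float64(0.0009), np.float64(0.0099))
wrist floor (np.float64(0.0311), np.float64(0.0324)) base (np.float64(0.0136), np.float64(0.0148)) counter (np.float64(-0.0003), np.float64(0.0014))
```

View pics/wrist6.png

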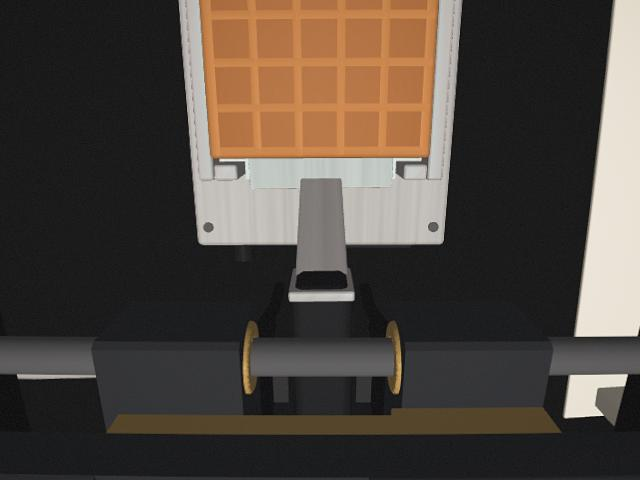

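The wrist view shows the rim's front corners at (222,172) and (422,172), the waffle at columns 211-430, and the blade at columns 249-392, all centred near column 321. I'll work out the fore-aft margin.

```bash
python3 - <<'E'
from h import *
c=dict(np.load("wrist6.npz"))
P=plane(c,[[202,180],[441,180],[217,164],[425,164],[238,172],[403,172]],.044).round(4); print(P, P[0]-P[1])
im=c["pixels"].astype(int).mean(2)
for u in(225,230,412,418): print(u,im[155:190,u].astype(int).tolist())
for v in (168,172,176): print(v,im[v,190:255].astype(int).tolist(),im[v,390:452].astype(int).tolist())
E
```

```text
[[0.5287 0.2885 0.044 ]
 [0.5303 0.1674 0.044 ]
 [0.5368 0.2805 0.044 ]
 [0.5382 0.1762 0.044 ]
 [0.5329 0.2701 0.044 ]
 [0.534  0.187  0.044 ]] [-0.0016  0.1211  0.    ]
225 [130, 121, 109, 131, 210, 230, 143, 73, 80, 86, 147, 177, 197, 201, 198, 201, 200, 200, 199, 198, 197, 195, 197, 182, 167, 149, 182, 189, 189, 188, 187, 187, 189, 189, 189]
230 [129, 120, 107, 135, 216, 234, 146, 75, 80, 89, 149, 178, 198, 201, 201, 198, 198, 196, 197, 196, 194, 196, 200, 185, 168, 152, 188, 197, 196, 194, 196, 195, 194, 195, 193]
412 [122, 113, 106, 205, 226, 205, 122, 76, 79, 107, 150, 177, 198, 202, 201, 203, 202, 201, 200, 201, 200, 201, 199, 180, 155, 183, 191, 190, 189, 190, 190, 189, 191, 191, 191]
418 [123, 113, 100, 197, 221, 199, 122, 77, 78, 109, 155, 176, 197, 200, 199, 200, 198, 196, 195, 194, 196, 194, 193, 178, 154, 182, 188, 186, 187, 186, 187, 186, 186, 185, 185]
168 [21, 72, 147, 172, 182, 192, 193, 184, 156, 176, 191, 190, 192, 193, 193, 195, 194, 194, 194, 197, 190, 173, 148, 118, 144, 184, 191, 191, 193, 196, 197, 198, 200, 200, 199, 201, 202, 203, 205, 204, 201, 200, 201, 2
[... 950 characters left out ...]
192, 188, 188, 187, 166, 164, 188, 186, 185, 176, 169, 156, 48, 24, 27]
176 [24, 20, 98, 174, 173, 186, 192, 192, 190, 180, 180, 192, 190, 192, 194, 194, 195, 194, 196, 196, 196, 185, 165, 133, 139, 182, 188, 197, 195, 195, 195, 197, 197, 198, 197, 195, 196, 196, 194, 195, 196, 198, 197, 198, 195, 185, 168, 121, 76, 77, 90, 157, 186, 192, 195, 202, 216, 220, 220, 201, 193, 199, 198, 194, 194] [194, 194, 172, 219, 225, 204, 189, 187, 185, 155, 110, 82, 73, 109, 164, 181, 201, 203, 201, 199, 200, 201, 201, 201, 199, 196, 195, 194, 194, 194, 195, 195, 195, 195, 191, 180, 97, 134, 165, 186, 204, 200, 198, 198, 195, 195, 193, 191, 189, 190, 182, 159, 151, 188, 185, 184, 174, 166, 162, 18, 22, 30]
```

move_arm --commands '[[[0,0,0.03,0,0,0],[0,0,0.08,0,0,0],[0,0,0.14,0,0,0],[0,0,0.2,0,0,0],[0,0,0.25,0,0,0],[0,0,0.275,0,0,0],[0,0,0.275,0,0,0]]]'

```text
time: 21.02
position: [0.4805, 0.2267, 0.2639]
tool_rot: [1.0, 0.006, 0.005, -0.0]
ft_force: [-0.5, -0.1, -4.0]
grip_width: 0.0218
grip_force: 59.9
```

move_arm --commands '[[[0,0,0.025,0,0,0],[0,0,0.05,0,0,0],[0,0,0.05,0,0,0]]]'

```text
time: 21.4
position: [0.4805, 0.2267, 0.2619]
tool_rot: [1.0, 0.006, 0.005, -0.0]
ft_force: [-0.5, 0.2, -3.2]
grip_width: 0.0215
grip_force: 59.9
```

```bash
python3 w2.py
```

```text
{'t': 21.4, 'F': array([-0.72,  0.28, -0.84]), 'My': np.float64(0.128), 'rx': np.float64(-0.041), 'pos': array([0.4805, 0.2267, 0.2619]), 'tilt': array([ 0.0001, -0.0098,  0.0128])}
slope by width 0.0027 z 0.0491 axis [0.0188 0.2188] | depth plane [-0.0425 -0.003   0.0518]
front edge [0.5422 0.2288 0.0491] yaw 0.0132
0.050338637795729675 ((591.2019653320312, 230.77755737304688), (98.98881530761719, 100.06109619140625), 1.1631838083267212)
```

Blade underside is at about 33 mm and not yet in contact. Going down 1 mm at a time.

move_arm --commands '[[[0,0,0.025,0,0,0],[0,0,0.025,0,0,0]]]'

```text
time: 21.75
position: [0.4805, 0.2267, 0.2609]
tool_rot: [1.0, 0.006, 0.005, -0.0]
ft_force: [-0.3, 1.1, -3.2]
grip_width: 0.0214
grip_force: 59.9
```

move_arm --commands '[[[0,0,0.025,0,0,0],[0,0,0.025,0,0,0]]]'

```text
time: 22.0
position: [0.4805, 0.2267, 0.2599]
tool_rot: [1.0, 0.006, 0.005, -0.0]
ft_force: [0.4, -0.0, -3.6]
grip_width: 0.0217
grip_force: 59.9
```

move_arm --commands '[[[0,0,0.025,0,0,0],[0,0,0.025,0,0,0]]]'

```text
time: 22.25
position: [0.4805, 0.2267, 0.2589]
tool_rot: [1.0, 0.006, 0.005, -0.0]
ft_force: [0.4, -0.2, -3.0]
grip_width: 0.0216
grip_force: 59.9
```

move_arm --commands '[[[0,0,0.025,0,0,0],[0,0,0.025,0,0,0]]]'

```text
time: 22.5
position: [0.4806, 0.2267, 0.2581]
tool_rot: [1.0, 0.006, 0.005, -0.0]
ft_force: [-0.5, 0.1, -2.5]
grip_width: 0.0213
grip_force: 59.9
```

```bash
python3 w2.py
```

```text
{'t': 22.5, 'F': array([-0.7 ,  0.21, -0.07]), 'My': np.float64(0.19), 'rx': np.float64(0.453), 'pos': array([0.4806, 0.2267, 0.2581]), 'tilt': array([ 0.0002, -0.0102,  0.0128])}
slope by width 0.0006 z 0.0454 axis [0.0197 0.2183] | depth plane [-0.0419 -0.0029  0.0481]
front edge [0.5424 0.2288 0.0454] yaw 0.0132
0.04649665362904177 ((592.077392578125, 230.8190155029297), (99.76959228515625, 100.43553924560547), 0.3972609043121338)
```

move_arm --commands '[[[0,0,0.025,0,0,0],[0,0,0.025,0,0,0]]]'

```text
time: 22.85
position: [0.4804, 0.2267, 0.2577]
tool_rot: [1.0, 0.006, 0.005, -0.0]
ft_force: [-2.9, 0.1, 3.1]
grip_width: 0.0214
grip_force: 59.9
```

```bash
python3 w2.py
```

```text
{'t': 22.85, 'F': array([-3.15,  0.19,  5.55]), 'My': np.float64(0.365), 'rx': np.float64(0.063), 'pos': array([0.4804, 0.2267, 0.2577]), 'tilt': array([ 0.0001, -0.01  ,  0.0129])}
slope by width 0.0066 z 0.0456 axis [0.0196 0.2184] | depth plane [-0.0384 -0.003   0.0483]
front edge [0.5424 0.2289 0.0456] yaw 0.0209
0.04613888966091118 ((592.1309204101562, 230.92752075195312), (99.8043441772461, 100.543212890625), 0.38099154829978943)
```

move_arm --commands '[[[0.02,0,-0.006,0,-0.003,0],[0.04,0,-0.012,0,-0.007,0],[0.04,0,-0.012,0,-0.007,0]]]'

```text
time: 23.32
position: [0.4819, 0.2268, 0.258]
tool_rot: [1.0, 0.006, 0.001, -0.0]
ft_force: [-3.0, -0.5, 5.7]
grip_width: 0.0212
grip_force: 59.9
```

```bash
python3 w2.py
```

```text
{'t': 23.325, 'F': array([-3.17, -0.44,  8.1 ]), 'My': np.float64(0.43), 'rx': np.float64(0.036), 'pos': array([0.4819, 0.2268, 0.258 ]), 'tilt': array([ 0.0001, -0.0026,  0.0128])}
slope by width -0.0006 z 0.0453 axis [0.0197 0.2183] | depth plane [-0.0418 -0.003   0.0481]
front edge [0.5424 0.2288 0.0453] yaw 0.0196
0.04640609763047127 ((592.0965576171875, 230.88417053222656), (99.78662872314453, 100.52537536621094), 0.38099077343940735)
```

move_arm --commands '[[[0,0,-0.012,0,-0.002,0],[0,0,-0.022,0,-0.004,0],[-0.03,0,-0.022,0,-0.004,0],[-0.1,0,-0.022,0,-0.004,0],[-0.2,0,-0.022,0,-0.004,0],[-0.3,0,-0.022,0,-0.004,0],[-0.4,0,-0.022,0,-0.004,0],[-0.4,0,-0.022,0,-0.004,0]]]'

```text
time: 24.42
position: [0.4654, 0.2265, 0.2583]
tool_rot: [1.0, 0.007, -0.001, 0.0]
ft_force: [-0.5, -0.1, -1.0]
grip_width: 0.0217
grip_force: 59.9
```

```bash
python3 w2.py
```

```text
{'t': 24.425, 'F': array([-0.73,  0.  ,  1.41]), 'My': np.float64(-0.121), 'rx': np.float64(0.204), 'pos': array([0.4654, 0.2265, 0.2583]), 'tilt': array([-0.0001,  0.0025,  0.013 ])}Traceback (most recent call last):
  File "w2.py", line 2, in <module>
    o=get_obs(); print(cop(o)); c=camera("wrist"); np.savez("wrist6.npz",**c); cv2.imwrite("pics/wrist6.png",c["pixels"]); level(c)
                                                                                                                           ~~~~~^^^
  File "lev.py", line 6, in level
    d=np.where(m[v,150:500])[0]+150; L.append(d[0]-.5); Rr.append(d[-1]+.5)
                                              ~^^^
IndexError: index 0 is out of bounds for axis 0 with size 0
```

move_arm --commands '[[[-0.1,0,0,0,0,0],[-0.25,0,0,0,0,0],[-0.45,0,0,0,0,0],[-0.65,0,0,0,0,0],[-0.85,0,0,0,0,0],[-1.05,0,0,0,0,0],[-1.25,0,0,0,0,0],[-1.45,0,0,0,0,0],[-1.6,0,0,0,0,0],[-1.6,0,0,0,0,0]]]'

```text
time: 25.72
position: [0.4011, 0.2256, 0.2583]
tool_rot: [1.0, 0.007, -0.002, 0.0]
ft_force: [-0.6, -0.0, -0.6]
grip_width: 0.0218
grip_force: 59.9
```

```bash
cat > w3.py <<'E'
from rig import *; from h import *
o=get_obs(); print(cop(o))
c=camera("top"); cv2.imwrite("pics/top7.png",cv2.resize(c["pixels"][165:325,180:290],None,fx=3.7,fy=3.7,interpolation=cv2.INTER_CUBIC)); np.savez("top7.npz",**c)
im=c["pixels"].astype(int); m=(im[:,:,2]-im[:,:,0]>60); m[:,:180]=0;m[:,290:]=0;m[:150]=0;m[290:]=0
for z in(.044,.046): print(z,rect(c,m,z)[0])
E
python3 w3.py
```

```text
{'t': 25.725, 'F': array([-0.78,  0.08,  1.79]), 'My': np.float64(0.07), 'rx': np.float64(0.059), 'pos': array([0.4011, 0.2256, 0.2583]), 'tilt': array([-0.0005,  0.0036,  0.0131])}
0.044 ((586.92529296875, 230.91612243652344), (99.55818939208984, 101.29731750488281), 1.1640139818191528)
0.046 ((586.6751098632812, 230.5921173095703), (99.42608642578125, 101.16282653808594), 1.1639472246170044)
```

move_arm --commands '[[[-0.1,0,0,0,0,0],[-0.25,0,0,0,0,0],[-0.45,0,0,0,0,0],[-0.65,0,0,0,0,0],[-0.85,0,0,0,0,0],[-1.0,0,0,0,0,0],[-1.12,0,0,0,0,0],[-1.12,0,0,0,0,0]]]'

```text
time: 26.78
position: [0.3569, 0.2251, 0.2584]
tool_rot: [1.0, 0.006, -0.001, 0.0]
ft_force: [-0.2, 0.8, -2.3]
grip_width: 0.0215
grip_force: 59.9
```

```bash
python3 w3.py
```

```text
{'t': 26.775, 'F': array([-0.36,  0.86,  0.09]), 'My': np.float64(0.042), 'rx': np.float64(0.447), 'pos': array([0.3569, 0.2251, 0.2584]), 'tilt': array([-0.0001,  0.0016,  0.013 ])}
0.044 ((586.3980712890625, 230.9859161376953), (99.67154693603516, 100.47419738769531), 0.4827578067779541)
0.046 ((586.1487426757812, 230.6618194580078), (99.53921508789062, 100.34081268310547), 0.4827669858932495)
```

View pics/top7.png

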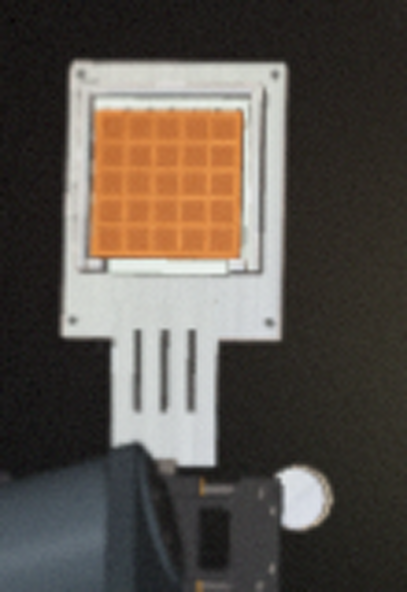

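The blade is out (slots at about (165,370)) and the waffle lies inside the recess against the front corners, centred at (168,183). Now lifting and returning to the rest.

```bash
python3 - <<'E'
from rig import *; from h import *
c=dict(np.load("top7.npz")); im=c["pixels"].astype(int); m=(im[:,:,2]-im[:,:,0]>60); m[:,:180]=0;m[:,290:]=0;m[:150]=0;m[290:]=0
v,u=np.where(cv2.erode(m.astype(np.uint8),np.ones((5,5)))); P=pts(c,np.c_[u,v]); P=P[abs(P[:,2]-np.median(P[:,2]))<.02]; A=np.c_[P[:,:2]-P[:,:2].mean(0),np.ones(len(P))]; print(np.linalg.lstsq(A,P[:,2],rcond=None)[0].round(4))
o=get_obs(); print(rel(o,.3569,.2251,.34,.02)); print(rel(o,.4615,.0111,.33,.0637)); print(rel(o,.4615,.0111,.245,.0637))
E
```

```text
[-0.0061 -0.0038  0.0463]
[-0.013, 0.001, -2.039, -0.0, 0.001, -0.007]
[2.532, 5.385, -1.792, -0.0, 0.001, -0.051]
[2.534, 5.385, 0.333, -0.0, 0.001, -0.051]
```

move_arm --commands '[[[0,0,-0.3,0,0,0],[0,0,-0.9,0,0,0],[0,0,-1.6,0,0,0],[0.1,0.3,-2.0,0,0,-0.007],[0.5,1.2,-2.0,0,0,-0.015],[1.1,2.3,-2.0,0,0,-0.025],[1.7,3.5,-1.95,0,0,-0.035],[2.2,4.6,-1.85,0,0,-0.045],[2.5,5.2,-1.8,0,0,-0.05],[2.53,5.38,-1.8,0,0,-0.051],[2.53,5.38,-1.8,0,0,-0.051],[2.53,5.38,-1.8,0,0,-0.051]]]'

```text
time: 28.32
position: [0.4605, 0.0123, 0.3305]
tool_rot: [0.999, 0.033, -0.001, -0.0]
ft_force: [-0.5, -0.1, -2.3]
grip_width: 0.0222
grip_force: 59.9
```

```bash
python3 - <<'E'
from rig import *; from h import *
o=get_obs(); print(cop(o),o["position"])
c=camera("wrist"); im=c["pixels"].astype(int)
for v in (120,150,180):
    d=np.where((im[v,:,0]>=im[v,:,2]-3)&(im[v,:,1]>110))[0]; d=d[(d>200)&(d<440)]; print(v,d[0],d[-1])
np.savez("wrist8.npz",**c)
# blade mid line and plate mid line
B=[];Q=[]
for v in range(20,180,10):
    d=np.where((im[v,:,0]>=im[v,:,2]-1)&(im[v,:,1]>110))[0]; d=d[(d>230)&(d<410)]; B.append(plane(c,[[d[0]-.5,v],[d[-1]+.5,v]],.106).mean(0))
    d=np.where(im[v]. min(1)>150)[0]; d=d[(d>150)&(d<500)]; Q.append(plane(c,[[d[0]-.5,v],[d[-1]+.5,v]],.003)); 
B=np.array(B);Q=np.array(Q); print("blade",np.polyfit(B[:,0],B[:,1],1),B[:,0].min(),B[:,0].max()); print("plate",np.polyfit(Q.mean(1)[:,0],Q.mean(1)[:,1],1),np.linalg.norm(Q[:,0]-Q[:,1],axis=1).round(3))
print(plane(c,[[321,187.5]],.105), rel(o,.4615,.0111,.237,.0637))
E
```

```text
{'t': 28.325, 'F': array([-0.68,  0.05,  0.1 ]), 'My': np.float64(0.014), 'rx': np.float64(1.34), 'pos': array([0.4605, 0.0123, 0.3305]), 'tilt': array([0.0006, 0.002 , 0.065 ])} [0.46051876 0.01231074 0.3304655 ]
120 246 393
150 248 392
180 250 391
blade [ 0.07406298 -0.02077373] 0.512443012921054 0.578608233209372
plate [ 0.07284877 -0.01969564] [0.104 0.104 0.105 0.104 0.104 0.104 0.104 0.104 0.104 0.104 0.105 0.104
 0.105 0.105 0.104 0.104]
[[0.50373074 0.01612498 0.105     ]] [0.027, 0.033, 2.337, -0.001, 0.002, 0.001]
```

move_arm --commands '[[[0.04,0.02,0.4,0,0,0],[0.04,0.02,1.1,0,0,0],[0.04,0.02,1.7,0,0,0],[0.04,0.02,2.1,0,0,0],[0.04,0.02,2.3,0,0,0],[0.04,0.02,2.38,0,0,0],[0.04,0.02,2.4,0,0,0],[0.04,0.02,2.4,0,0,0]]]'

```text
time: 29.38
position: [0.4631, 0.0106, 0.2348]
tool_rot: [0.999, 0.032, 0.0, 0.0]
ft_force: [-0.2, -0.4, -2.1]
grip_width: 0.0217
grip_force: 59.9
```

move_arm --commands '[[[0,0,0.025,0,0,0],[0,0,0.05,0,0,0],[0,0,0.075,0,0,0],[0,0,0.075,0,0,0]]]'

```text
time: 29.88
position: [0.4629, 0.0105, 0.2312]
tool_rot: [0.999, 0.032, -0.001, -0.0]
ft_force: [0.5, 0.0, -1.6]
grip_width: 0.0218
grip_force: 59.9
```

```bash
python3 - <<'E'
from rig import *; from h import *
print(cop(get_obs()))
E
```

```text
{'t': 29.875, 'F': array([0.29, 0.14, 0.82]), 'My': np.float64(0.042), 'rx': np.float64(-0.131), 'pos': array([0.4629, 0.0105, 0.2312]), 'tilt': array([0.0002, 0.0012, 0.0637])}
```

move_arm --commands '[[[-0.02,-0.01,0.01,0,0,0],[-0.03,-0.015,0.03,0,0,0],[-0.03,-0.015,0.03,0,0,0]]]'

```text
time: 30.25
position: [0.4617, 0.0111, 0.2301]
tool_rot: [0.999, 0.032, -0.0, -0.0]
ft_force: [-0.7, -0.6, -0.5]
grip_width: 0.0216
grip_force: 59.8
```

```bash
python3 - <<'E'
from rig import *; from h import *
print(cop(get_obs()))
E
```

```text
{'t': 30.25, 'F': array([-0.9 , -0.54,  1.89]), 'My': np.float64(-0.054), 'rx': np.float64(0.136), 'pos': array([0.4617, 0.0111, 0.2301]), 'tilt': array([0.0001, 0.0009, 0.0637])}
```

move_arm --commands '[[[0,0,0,0,0,0],[0,0,0,0,0,0],[0,0,0,0,0,0],[0,0,0,0,0,0],[0,0,0,0,0,0],[0,0,0,0,0,0]]]' --claw -1

```text
time: 31.0
position: [0.4617, 0.0111, 0.2301]
tool_rot: [0.999, 0.032, -0.0, -0.0]
ft_force: [-0.7, -0.4, 0.9]
grip_width: 0.0734
grip_force: 0.0
```

move_arm --commands '[[[0,0,-0.2,0,0,0],[0,0,-0.8,0,0,0],[0,0,-1.8,0,0,0],[0,0,-2.8,0,0,0],[0,0,-3.3,0,0,0],[0,0,-3.3,0,0,0],[0,0,-3.3,0,0,0]]]'

```text
time: 31.88
position: [0.4613, 0.0112, 0.3616]
tool_rot: [0.999, 0.032, -0.001, -0.0]
ft_force: [0.0, 0.3, -1.0]
grip_width: 0.0873
grip_force: 0.0
```

```bash
python3 - <<'E'
from rig import *; from h import *
o=get_obs(); print(cop(o))
c=camera("wrist"); im=c["pixels"].astype(int); g=im.min(2); np.savez("wrist9.npz",**c); cv2.imwrite("pics/wrist9.png",c["pixels"])
mid=[]
for v in range(212,295,6):
    d=np.where(g[v,285:365]<70)[0]+285; mid.append(plane(c,[[d[0]-.5,v],[d[-1]+.5,v]],.077))
M=np.array(mid).mean(1); print("handle",np.polyfit(M[:,0],M[:,1],1),np.polyval(np.polyfit(M[:,0],M[:,1],1),.459))
col=(im[:,:,0]-im[:,:,2])[:,290:310].mean(1); r=np.where(col[100:200]<0)[0][0]+100; print(r,plane(c,[[325,r]],.005))
t=camera("top"); cv2.imwrite("pics/top9.png",t["pixels"])
E
```

```text
{'t': 31.875, 'F': array([-0.15,  0.4 ,  1.41]), 'My': np.float64(-0.055), 'rx': np.float64(0.064), 'pos': array([0.4613, 0.0112, 0.3616]), 'tilt': array([0.0004, 0.0023, 0.0638])}Traceback (most recent call last):
  File "<stdin>", line 6, in <module>
IndexError: index 0 is out of bounds for axis 0 with size 0
```

View pics/wrist9.png

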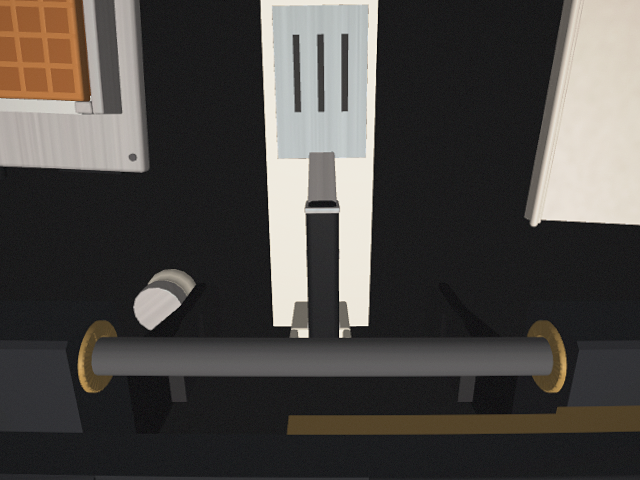

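The turner lies on its rest: blade centre is at column 320 on the plate (264-376), and the handle sits between the prongs at (322,325). The waffle sits in the recess, with its corner at (88,95). Handing in.

```bash
python3 -c "
from rig import *
print(hand_in())"
```

```text
the job is handed in; nothing more can be done
None
```

The job is handed in at about 32 s of the 69 s allowed: the smallest waffle lies flat in the warming tray's recess and the turner is back on its rest; hand-in returned no verdict.

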